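# Probe two test lands with sprung measuring tweezers

## Robot

A 6-joint arm with a two-finger parallel gripper is mounted at the origin on the work surface. World frame = base frame: x ahead of the robot, y to its left, z up, the work surface at z = 0. Lengths are in mm, angles in rad, forces in N, time in s.
With the tool pointing down it reaches from about 300 to 775 mm from the base axis. Payload 14.6 kg.
Tool frame: the origin (TCP) lies midway between the tips of the shut fingers; the grasp point (between the pads) lies behind it (manip.grip_depth is the z of the grasp point in the tool frame, in mm); z points along the fingers, y is the line along which they close (so a half turn about z gives the same grasp; the last joint's range is limited). The gripper opens to 94 mm and grips with 3 to 60 N. Pads are 16 mm wide; open, the fingers measure 119 mm over their backs; the gripper's body (75 mm by 177 mm) begins 78 mm behind the grasp point.
Start: joints at [1.25, 0.3, 1.521, -0, 1.321, -0.067], TCP at [138.094, 532.371, 205.446] pointing down, gripper open.
Joint ranges: [-3.03, 3.03], [-0.79, 2.21], [0.23, 2.52], [-1.04, 4.18], [0, 3.07], [-2.55, 2.55]. Speed limits (rad/s): [2.22, 2.22, 2.57, 3.14, 3.14, 3.14].

## Interface

Orientations are given as [roll, pitch, yaw] about the fixed x, y, z axes, in that order (R = Rz(yaw) Ry(pitch) Rx(roll)).
In Python, from cell import manip, eyes, sign_off gives the robot as it stands (manip), with the cameras (eyes) and the job as plain functions.
- The arm moves only by the shell command python3 nudge.py 'ROWS' [OPENING] [FORCE]. ROWS is one flat JSON list of numbers that holds 1 to 5 rows one after another, with no inner brackets; each row has 6 numbers: dx, dy, dz in a scale on which 1.0 is 400 mm, then a rotation vector rx, ry, rz in fractions of the full range, 1 being 2 pi rad; each row is the pose to reach, as a shift and turn from the pose commanded when the command began, along the tool's axes at that moment; what a row does not reach only later rows make up. A row lasts 1/10 s, in which the tool goes at most 50 mm and 0.15 rad, less where a joint would pass 70% of its speed; a pose out of reach is approached as far as the arm can. OPENING is the finger opening in mm, set as the command begins (- or left out keeps the last). The fingers move at their own pace and stop on an object; FORCE is the grip in N (left out, the last holds). Time passes only in rows, so rows that do not move let the fingers close. It prints the time, the measured TCP pose, the force, the opening and the grip force at its end. No shift or turn number may pass 1 either way. Input that does not fit is refused with a message, and nothing moves.
- manip.read_state(): the state, without advancing time (a new reading comes with each control period).
- eyes.camera(name): name is "scene" or "top" or "wrist"; returns (picture, depth): 384x512x3 uint8, red, green, blue; 384x512 float32, mm along the optical axis (not along the pixel's ray), 0 where there is no reading.
- eyes.camera_info(name): a dict with "K" (3x3 intrinsics, pixels), "rvec" (rotation vector, rad) and "tvec" (3), from world to camera coordinates, as OpenCV has them; the wrist camera has in their place "mount" (4x4, takes a point from camera to tool coordinates, whose origin is the TCP and whose axes are the flange's). Camera axes: x right, y down, z forward; pixel columns grow to the right and rows downward; lengths in mm; the calibration is good to about 2 mm. A picture is of the moment at which its call begins: read the wrist's pose just before it. camera_info takes no time and is no camera call.
- sign_off(): hands the job in; it is judged then, once.
The state is a dict: "clock": time; "joints": joint angles; "qd": joint speeds; "effort": joint torques, N m; "eef_pos": TCP position; "eef_rot": TCP orientation; "wrist_force": force on the tool from outside, world axes, zero at the start; "moment": the same for the moment, N m; "finger_gap": finger opening in mm; "finger_force": force on a finger pad.
Only numpy, scipy, OpenCV 4.12 (cv2) and the standard library are available. Lean on these libraries where they do the work, as an engineer would, in place of code of your own. Each camera call takes 0.05 s, during which the arm holds its last target. There are 200 camera calls.

## Task

Take the component-measuring tweezers out of their charging dock and squeeze them until the gap between the tips matches the two gold lands inside the white outline on the circuit board. Then, keeping them level, bring the tips straight down so that each spring pin presses lightly on its own land, with the tweezers touching nothing else on the board, and keep gap and hand still for at least two seconds for the reading. Finish like that, still holding the squeezed tweezers with both pins on the lands, and leave the solder spool, side cutters and dispenser where they are.

Things in the scene. Friction and masses are not known exactly. Their poses are not given: they have to be found in the camera images.
- tweezers: Measuring tweezers, 60 g, 142 mm long, level in the dock. Origin: underside centre of the black head (60 x 20 x 14 mm). Own x points to the tips, y to the left arm, z up. Two sprung steel arms, each with a flat blue finger pad outside at x 60-90, z 0-14 mm; 35 mm over the pads when open. The nose bends down from x 95 to two upright brass pins at x 110 mm. Centre of mass near x = 31 mm.
- tweezers_grip (a point): Point midway between the two blue finger pads, 75 mm ahead of the tweezers' origin and 7 mm above their underside: squeeze here across the tweezers' y. Each pad pushes back with about 4 N when open and 9 N at a 14 mm tip gap.
- squeeze_left (a joint): Squeeze angle of the left arm (rad); the right arm moves equally. 0 = sprung open, tip gap 28 mm; 0.0714 = tip gap 14 mm, finger pads parallel and 26 mm over them; limit 0.115. Per 0.01 rad the tip gap shrinks 1.96 mm and the width over the pads' middle 1.26 mm (1.56 mm of gap per mm at the pads).
- tip_left (a point): Lower end of the left (own +y side) brass spring pin, 2.8 mm thick. In the tweezers' frame at x = 109 to 110 mm, z = -26 mm when free, y = half the tip gap. Pins slide up into the arm by up to 4 mm: 0.15 N to start, 0.45 N fully in.
- tip_right (a point): Lower end of the right (own -y side) brass spring pin, otherwise as tip_left.
- dock: Charging dock, fixed: white block 70 x 34 mm on a 116 x 70 mm white foot. Origin: underside centre; x along the docked tweezers towards their tips. The head lies on its top (z = 40 mm) between grey cheeks 9 mm high, 1.5 mm clear each side, and a back stop, the arms on a ledge at x 38-56 mm. The finger pads hang free ahead of it. Lift straight up.
- board: Blue tray 204 x 166 mm, rim 18 mm high, fixed, with one green circuit board 150 x 110 mm on posts, top face at z = 16 mm. Origin: underside centre of the tray. Parts over 3 mm tall (up to 12 mm above the board) stand only along its far (+x) edge, a white connector, and 37 mm or more to either side of its centre line.
- outline: White printed rectangle 23 x 34 mm on the board's top face around the two lands; origin at its centre; same yaw as the board. The lands lie apart along its y (long) axis.
- land_left: Gold contact land at the outline's +y side, 12 mm (x) by 6 mm (y), 1.5 mm proud of the board, fixed. Origin: centre of its top face, z = 17.5 mm; axes as the outline's. The centres of the two lands are 11 to 19 mm apart, differing from board to board.
- land_right: Gold contact land at the outline's -y side, as land_left.
- solder_spool: Bystander: solder spool, 50 mm across, 42 mm high. Origin: underside centre.
- side_cutters: Bystander: yellow-handled side cutters lying flat, about 120 x 45 x 12 mm. Origin near the middle, underside.
- dispenser: Bystander: pink pump dispenser, 52 mm across, 133 mm high. Origin: underside centre.

How it is judged (in metres and radians):
On the way, in this order (a step that is already met when the one before it is completed fails the run):
1. the tweezers are lifted clear of the dock between the fingers (height (world z) of tweezers above 0.065 m and contact force between the fingers and tweezers above 1 N and contact force between tweezers and dock below 0.05 N and angle between tweezers's own z axis and vertical below 0.3 rad), for 0.2 s.
2. both pins rest on their lands at the right gap, steady for 1.5 s (contact force between the fingers and tweezers above 1 N and contact force between tweezers and dock below 0.05 N and angle between tweezers's own z axis and vertical below 0.3 rad and ((y of tip_left in the frame of land_left between -0.003 and 0.003 m and x of tip_left in the frame of land_left between -0.006 and 0.006 m and y of tip_right in the frame of land_right between -0.003 and 0.003 m and x of tip_right in the frame of land_right between -0.006 and 0.006 m) or (y of tip_left in the frame of land_right between -0.003 and 0.003 m and x of tip_left in the frame of land_right between -0.006 and 0.006 m and y of tip_right in the frame of land_left between -0.003 and 0.003 m and x of tip_right in the frame of land_left between -0.006 and 0.006 m)) and contact force between tweezers and land_left between 0.08 and 3 N and contact force between tweezers and land_right between 0.08 and 3 N and contact force between tweezers and board below 0.05 N and velocity of joint squeeze_left between -0.1 and 0.1 rad/s and linear speed of tweezers below 0.02 m/s), for 1.5 s.
At the end, for the whole second after the job is handed in: Tweezers held in the fingers, off the dock, level within 0.3 rad and still; each pin on its own land (within 3 mm of its centre across, 6 mm along), pressing 0.08 to 3 N; nothing else of the board touched. Held 1.5 s and through the end. Either pin on either land (all of step 2); the arm keeps its last pose, push and grip.
It fails at once if the tweezers touch the board or its tray anywhere but on the two lands (contact force between tweezers and board above 0.2 N).
It fails at once if a pin is pressed hard on a land (over 6 N) (contact force between tweezers and land_left above 6 N or contact force between tweezers and land_right above 6 N).
It fails at once if the solder spool, side cutters or dispenser is moved by over 20 mm or tipped ((distance of solder_spool from where it was at the start of the episode above 0.02 m or angle between solder_spool's own z axis and vertical above 0.3 rad) or (distance of side_cutters from where it was at the start of the episode above 0.02 m or angle between side_cutters's own z axis and vertical above 0.3 rad) or (distance of dispenser from where it was at the start of the episode above 0.02 m or angle between dispenser's own z axis and vertical above 0.3 rad)).
It also fails if it takes over 48 s, if anything falls off the work surface, if the arm or the gripper's body presses on something with over 40 N, if the wrist force passes 120 N, or if a joint passes its speed limit or range.

## Working session

There is one attempt and no reset: what is moved stays moved. The work goes in short steps, Python scripts to look and compute and a shell command to move; the robot and the scene stay as the last step left them, time stands still between calls to the robot, and variables do not carry over. Pictures are saved under pics/ and viewed, at most 10 in all, crops included, and the job is handed in when it is done.

```bash
ls; mkdir -p pics; python3 - <<'E'
from cell import manip, eyes, sign_off
import cv2,numpy as np
print(manip.read_state(), manip.grip_depth)
for n in ("scene","top"):
    p,d=eyes.camera(n); np.savez(f"{n}.npz",p=p,d=d); cv2.imwrite(f"pics/{n}0.png",p[:,:,::-1])
    i=eyes.camera_info(n);print(n,i)
print(eyes.camera_info("wrist"))
E
```

```text
cell.py
nudge.py
pics
{'clock': 0.0, 'joints': array([ 1.25038998e+00,  3.00494788e-01,  1.52157283e+00,  1.52208244e-05,
        1.32068163e+00, -6.65949680e-02]), 'qd': array([-1.54137839e-03,  2.62246496e-04,  4.07772402e-04,  6.68798408e-06,
       -6.65718810e-04,  1.41807077e-04]), 'effort': array([ 2.58865388e-03, -5.31803906e+01, -3.52734590e+01,  7.09072687e-02,
        2.44325126e-02, -9.84726557e-05]), 'eef_pos': array([138.01811857, 532.13787433, 204.87682364]), 'eef_rot': array([-3.14043961e+00, -9.16764422e-05,  2.88777744e+00]), 'wrist_force': array([-0.26873114, -0.20056459,  0.49234736]), 'moment': array([ 0.02053175, -0.01525477,  0.03485464]), 'finger_force': 0.0, 'finger_gap': 94.07278535958328} -18.8
scene {'K': array([[384.58875756,   0.        , 257.17525988],
       [  0.        , 384.58875756, 188.55529838],
       [  0.        ,   0.        ,   1.        ]]), 'rvec': array([ 1.48533751,  2.3294274 , -0.66115692]), 'tvec': array([ 251.92909873, -416.49583844, 1022.07345078])}
top {'K': array([[475.98876988,   0.        , 260.34251236],
       [  0.        , 475.98876988, 199.31024507],
       [  0.        ,   0.        ,   1.        ]]), 'rvec': array([ 2.16018153, -2.19066176,  0.09397392]), 'tvec': array([ 11.07732349, 566.8855265 , 832.90760611])}
{'K': array([[335.79763838,   0.        , 258.17425125],
       [  0.        , 335.79763838, 193.58369539],
       [  0.        ,   0.        ,   1.        ]]), 'mount': array([[-6.48713070e-04, -9.57696830e-01, -2.87778319e-01,
         8.49382368e+01],
       [ 9.99999510e-01, -8.36334826e-04,  5.29026856e-04,
        -3.95324434e-01],
       [-7.47326373e-04, -2.87777835e-01,  9.57696904e-01,
        -1.78743650e+02],
       [ 0.00000000e+00,  0.00000000e+00,  0.00000000e+00,
         1.00000000e+00]])}
```

View pics/top0.png

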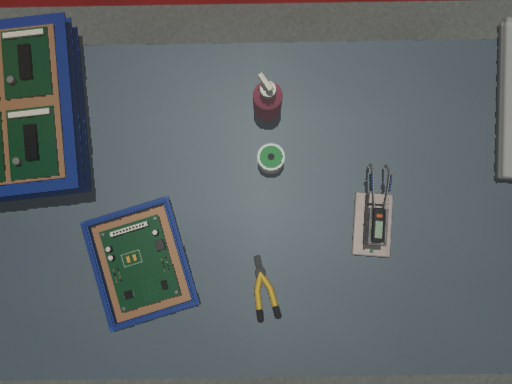

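View pics/scene0.png

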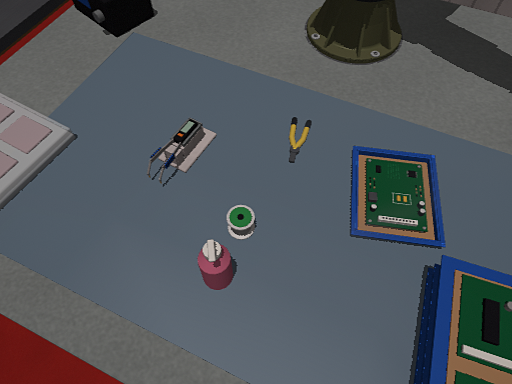

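The top view shows the tray at about (140,262) with the lands at (131,258), and the dock and tweezers at about (375,220) with the tips at about (378,165). The cutters, spool and dispenser lie between them. The scene view agrees.

```bash
cat > h.py <<'E'
from cell import manip, eyes, sign_off
import cv2,numpy as np
from scipy.spatial.transform import Rotation as Ro
def T_of(s): 
    T=np.eye(4);T[:3,:3]=Ro.from_euler('xyz',s['eef_rot']).as_matrix();T[:3,3]=s['eef_pos'];return T
def cam(n,s=None):
    """K, camera->world 4x4"""
    i=eyes.camera_info(n)
    if n=="wrist": return i['K'],T_of(s)@i['mount']
    R=cv2.Rodrigues(i['rvec'])[0];T=np.eye(4);T[:3,:3]=R.T;T[:3,3]=-R.T@i['tvec'];return i['K'],T
def plane(n,uv,z,s=None):
    K,T=cam(n,s);uv=np.atleast_2d(np.array(uv,float))
    d=np.c_[uv,np.ones(len(uv))]@np.linalg.inv(K).T@T[:3,:3].T
    return T[:3,3]+d*((z-T[2,3])/d[:,2])[:,None]
def rgb(n,uv,d,s=None):
    K,T=cam(n,s);return (np.c_[np.atleast_2d(uv),[1]*len(np.atleast_2d(uv))]@np.linalg.inv(K).T*np.atleast_1d(d)[:,None])@T[:3,:3].T+T[:3,3]
def snap(n,f):
    s=manip.read_state();p,d=eyes.camera(n);np.savez(f+".npz",p=p,d=d,pos=s['eef_pos'],rot=s['eef_rot']);cv2.imwrite(f"pics/{f}.png",p[:,:,::-1]);return s,p,d
def load(f):
    z=np.load(f+".npz");return dict(eef_pos=z['pos'],eef_rot=z['rot']),z['p'],z['d']
E
python3 - <<'E'
from h import *
print("top",cam("top")[1].round(2))
for nm,uv,z in [("lands",[131,258],17.5),("outl",[[122,253],[138,250]],16),("tray corners",[[82,215],[165,198],[198,308],[110,328]],18),("head front",[379,210],54),("head back",[378,240],54),("tips",[[370,167],[387,167]],45),("dock",[[357,195],[392,194],[389,256],[354,254]],5),("spool",[271,157],42),("cutters",[[258,257],[260,318],[278,315]],8),("disp",[267,90],130)]:
    print(nm,plane("top",uv,z).round(0).tolist())
s=manip.read_state();print("tool R",T_of(s)[:3,:3].round(3))
print("wrist",cam("wrist",s)[1].round(2))
E
```

```text
top [[-1.0000e-02 -1.0000e+00  9.0000e-02  4.9147e+02]
 [-1.0000e+00  1.0000e-02  0.0000e+00  2.1300e+00]
 [-0.0000e+00 -9.0000e-02 -1.0000e+00  8.7959e+02]
 [ 0.0000e+00  0.0000e+00  0.0000e+00  1.0000e+00]]
lands [[465.0, 237.0, 18.0]]
outl [[474.0, 254.0, 16.0], [479.0, 225.0, 16.0]]
tray corners [[544.0, 327.0, 18.0], [572.0, 176.0, 18.0], [375.0, 117.0, 18.0], [342.0, 273.0, 18.0]]
head front [[543.0, -203.0, 54.0]]
head back [[491.0, -199.0, 54.0]]
tips [[620.0, -192.0, 45.0], [619.0, -222.0, 45.0]]
dock [[574.0, -175.0, 5.0], [575.0, -240.0, 5.0], [462.0, -230.0, 5.0], [466.0, -166.0, 5.0]]
spool [[641.0, -17.0, 42.0]]
cutters [[463.0, 9.0, 8.0], [354.0, 7.0, 8.0], [359.0, -26.0, 8.0]]
disp [[735.0, -10.0, 130.0]]
tool R [[-0.968  0.251 -0.   ]
 [ 0.251  0.968 -0.001]
 [ 0.    -0.001 -1.   ]]
wrist [[ 2.5000e-01  9.3000e-01  2.8000e-01  5.5750e+01]
 [ 9.7000e-01 -2.4000e-01 -7.0000e-02  5.5328e+02]
 [-0.0000e+00  2.9000e-01 -9.6000e-01  3.8371e+02]
 [ 0.0000e+00  0.0000e+00  0.0000e+00  1.0000e+00]]
```

Careful with the scale: shifts go in shares of 400 mm and turns go in shares of 2 pi rad. That gives: -180 mm / 400 = -0.45, -110 mm / 400 = -0.275, 0.7 rad / 6.2832 = 0.1114.

```bash
cat > go.py <<'E'
import sys
from h import *
x,y,z,yaw=map(float,sys.argv[1:5])
s=manip.read_state();T=T_of(s)
G=Ro.from_euler('xyz',[np.pi,0,yaw]).as_matrix()
print("shift",(T[:3,:3].T@(np.array([x,y,z])-T[:3,3])).round(1),"rot",Ro.from_matrix(T[:3,:3].T@G).as_rotvec().round(3),"t",round(s['clock'],2),"gap",round(s['finger_gap'],1))
E
python3 nudge.py '[-0.09, -0.055, 0, 0, 0, 0.0223, -0.18, -0.11, 0, 0, 0, 0.0446, -0.27, -0.165, 0, 0, 0, 0.0668, -0.36, -0.22, 0, 0, 0, 0.0891, -0.45, -0.275, 0, 0, 0, 0.1114]'; python3 go.py 430 230 205 0.18
```

```text
clock: 0.6
eef_pos: [285.5, 379.2, 205.3]
eef_rot: [-3.141, 0.0, 2.182]
wrist_force: [-0.2, 1.1, 0.7]
finger_gap: 93.9
finger_force: 0.0
shift [-205.1   32.7    0.3] rot [-0.     0.     2.002] t 0.6 gap 93.9
```

Converted, -205 mm / 400 = -0.5125, -164 mm / 400 = -0.41, 0.14 rad / 6.2832 = 0.0223.

```bash
python3 nudge.py '[-0.1025, 0.015, 0, 0, 0, 0.0223, -0.205, 0.03, 0, 0, 0, 0.0446, -0.3075, 0.0475, 0, 0, 0, 0.0668, -0.41, 0.065, 0, 0, 0, 0.0891, -0.5125, 0.0825, 0, 0, 0, 0.1114]'; python3 nudge.py '[0, 0, 0, 0, 0, 0.0223, 0, 0, 0, 0, 0, 0.0446, 0, 0, 0, 0, 0, 0.0668, 0, 0, 0, 0, 0, 0.0891, 0, 0, 0, 0, 0, 0.1114]'|tail -0; python3 nudge.py '[0, 0, 0, 0, 0, 0.0223, 0, 0, 0, 0, 0, 0.0446, 0, 0, 0, 0, 0, 0.0668, 0, 0, 0, 0, 0, 0.0891, 0, 0, 0, 0, 0, 0.0955]'; python3 go.py 430 230 205 0.18
python3 -c "
from h import *
snap('wrist','b1')"
```

```text
clock: 1.1
eef_pos: [431.1, 231.1, 205.3]
eef_rot: [-3.141, 0.0, 1.482]
wrist_force: [-0.2, 0.9, -0.2]
finger_gap: 94.0
finger_force: 0.0
clock: 2.1
eef_pos: [430.1, 232.5, 205.1]
eef_rot: [3.141, 0.001, 0.182]
wrist_force: [0.4, 0.3, -0.4]
finger_gap: 93.6
finger_force: 0.0
shift [-0.5  2.5  0.1] rot [0.    0.001 0.002] t 2.1 gap 93.6Exception ignored on flushing sys.stdout:
BrokenPipeError: [Errno 32] Broken pipe
```

View pics/b1.png

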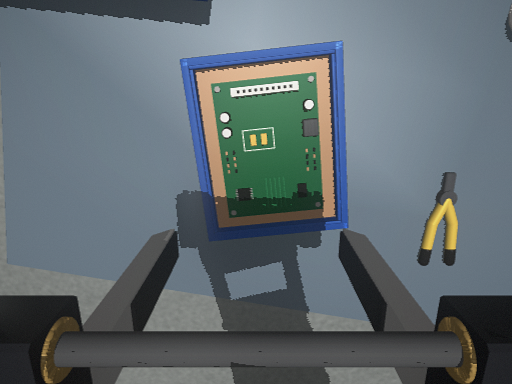

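The wrist picture shows the board, with the two gold lands near (253,140) and (264,139) inside the white outline at about (258,139). The connector is on the far side.

Converted, 60 mm / 400 = 0.15, -40 mm / 400 = -0.1.

```bash
cat > lands.py <<'E'
import sys
from h import *
def lands(p,sub=None):
    hsv=cv2.cvtColor(p,cv2.COLOR_RGB2HSV)
    m=cv2.inRange(hsv,(18,110,120),(32,255,255))
    n,l,st,c=cv2.connectedComponentsWithStats(m)
    return [(c[i],st[i]) for i in range(1,n) if st[i][4]>15]
if __name__=="__main__":
  for f in sys.argv[1:]:
    s,p,d=load(f)
    for c,st in lands(p):
        print(f,c.round(1),st[2:],plane("wrist",c,17.5,s).round(1), d[int(c[1]),int(c[0])])
E
python3 lands.py b1; python3 nudge.py '[0, -0.1, 0, 0, 0, 0, 0, -0.1, 0.15, 0, 0, 0, 0, -0.1, 0.15, 0, 0, 0]' >/dev/null; python3 -c "
from h import *
snap('wrist','b2')"; python3 lands.py b2
```

```text
b1 [263.6 138.7] [ 6 12 66] [[466.1 233.4  17.5]] 364.4436
b1 [252.9 139.9] [ 7 12 67] [[462.7 244.6  17.5]] 365.44855
b1 [442.2 225.5] [ 36  52 930] [[404.4   8.6  17.5]] 411.8549
b1 [ 45.9 345.1] [ 9 23 86] [[147.4 465.7  17.5]] 75.56878
b1 [468.9 342.2] [ 6 18 40] [[253.2 -81.5  17.5]] 76.90026
b1 [471.8 373.1] [12 20 99] [[ 205.8 -103.6   17.5]] 75.38711
b1 [ 46.3 375.9] [ 8 17 55] [[ 95.9 465.2  17.5]] 76.72111
b2 [309.  144.9] [ 8 13 92] [[466.3 233.4  17.5]] 302.6551
b2 [295.9 146.1] [ 8 14 96] [[463.1 244.8  17.5]] 302.98438
b2 [500.  251.6] [ 25  53 564] [[398.6  22.   17.5]] 342.56918
b2 [ 48.8 337.5] [ 6 11 35] [[209.6 461.9  17.5]] 76.832115
b2 [470.5 348.9] [ 10  39 135] [[281.    6.9  17.5]] 76.63256
b2 [ 44.1 353.9] [ 8 18 74] [[186.5 466.8  17.5]] 75.99356
b2 [470.3 377.8] [11 11 58] [[243.2  -7.7  17.5]] 76.07404
b2 [ 48.9 380.2] [ 6  6 18] [[150.3 461.3  17.5]] 76.49884
```

```bash
cat > yaw.py <<'E'
from h import *
for f in ("b1","b2"):
    s,p,d=load(f)
    hsv=cv2.cvtColor(p,cv2.COLOR_RGB2HSV)
    for nm,lo,hi,z in (("board",(45,80,20),(85,255,255),16),("tray",(108,150,60),(125,255,255),18)):
        m=cv2.inRange(hsv,lo,hi)
        c=max(cv2.findContours(m,0,2)[0],key=cv2.contourArea)[:,0]
        w=plane("wrist",c,z,s)[:,:2].astype(np.float32)
        print(f,nm,cv2.minAreaRect(w))
    if f=="b1":
        o=cv2.inRange(hsv,(0,0,120),(180,90,255))
# height by two rays
L=[(("b1",(263.6,138.7)),("b2",(309.0,144.9))),(("b1",(252.9,139.9)),("b2",(295.9,146.1)))]
for pr in L:
    A=np.zeros((3,3));b=np.zeros(3)
    for f,uv in pr:
        s=load(f)[0];o=cam("wrist",s)[1][:3,3];q=plane("wrist",uv,0,s)[0]-o;q/=np.linalg.norm(q)
        P=np.eye(3)-np.outer(q,q);A+=P;b+=P@o
    print("land",np.linalg.solve(A,b).round(1))
E
python3 yaw.py; python3 go.py 560 -205 200 -0.05
```

```text
b1 board ((455.8131408691406, 224.73312377929688), (149.1449432373047, 108.65840148925781), 16.429906845092773)
b1 tray ((434.9778747558594, 213.4464111328125), (155.9359893798828, 154.02481079101562), 16.594017028808594)
b2 board ((455.8626708984375, 224.82931518554688), (149.29734802246094, 109.19792938232422), 16.461320877075195)
b2 tray ((469.841796875, 178.15419006347656), (202.43798828125, 66.35092163085938), 16.476097106933594)
land [466.2 233.4  17.3]
land [462.7 244.5  16.1]
shift [ 46.6 493.8 -57.3] rot [0.003 0.006 0.239] t 2.5 gap 94.1
```

Board yaw is 0.287 and the lands are centred at (464.5, 239.0), about 11.7 mm apart, at the expected height. Next I go to the tweezers.

Converted, 244 mm / 400 = 0.61, 195 mm / 400 = 0.4875, 0.237 rad / 6.2832 = 0.0377.

```bash
python3 nudge.py '[0.0125, 0.1225, -0.025, 0, 0, 0.008, 0.0225, 0.245, -0.05, 0, 0, 0.0159, 0.035, 0.365, -0.075, 0, 0, 0.0239, 0.0475, 0.4875, -0.1, 0, 0, 0.0318, 0.0575, 0.61, -0.125, 0, 0, 0.0377]' >/dev/null;  python3 go.py 560 -205 200 -0.05
```

```text
shift [ 80.9 235.5  -2.2] rot [ 0.    -0.002 -0.001] t 3.0 gap 94.2
```

```bash
python3 nudge.py '[0.04, 0.115, 0, 0, 0, 0, 0.08, 0.23, 0, 0, 0, 0, 0.12, 0.35, 0, 0, 0, 0, 0.16, 0.47, 0, 0, 0, 0, 0.2025, 0.59, 0, 0, 0, 0]' >/dev/null;python3 nudge.py '[0, 0, 0, 0, 0, 0]'; 
python3 -c "
from h import *
snap('wrist','t1')"
```

```text
clock: 3.6
eef_pos: [559.5, -206.3, 196.3]
eef_rot: [3.141, -0.0, -0.054]
wrist_force: [-0.1, 1.0, -0.7]
finger_gap: 93.9
finger_force: 0.0
```

View pics/t1.png

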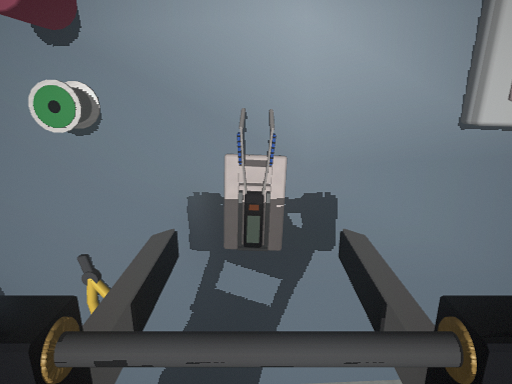

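The picture shows blue finger pads at about (240,148) and (273,148), tips at (243,110) and (271,111), and the head with its LCD at (253,228).

Converted, 50 mm / 400 = 0.125, 40 mm / 400 = 0.1.

```bash
cat > tw.py <<'E'
import sys
from h import *
def meas(f,z=54,show=True):
    s,p,d=load(f); hsv=cv2.cvtColor(p,cv2.COLOR_RGB2HSV)
    m=cv2.inRange(hsv,(105,150,40),(128,255,255)); m=cv2.morphologyEx(m,cv2.MORPH_CLOSE,np.ones((9,3)))
    n,l,st,c=cv2.connectedComponentsWithStats(m)
    out=[]
    for i in sorted(range(1,n),key=lambda i:-st[i][4])[:2]:
        v,u=np.nonzero(l==i); w=plane("wrist",np.c_[u,v],z,s)
        vx,vy,_,_=cv2.fitLine(w[:,:2].astype(np.float32),2,0,.1,.1).ravel()
        e=[(u[v==r].min(),u[v==r].max()) for r in (v.min()+3,v.max()-3)]
        out.append((c[i],w.mean(0),np.arctan2(vy*np.sign(vx),vx*np.sign(vx))))
        print(f,c[i].round(1),st[i],"w",w.mean(0).round(1),"x",w[:,0].min().round(1),w[:,0].max().round(1),"ang",out[-1][2].round(3),"depth",np.median(d[l==i]))
    print("mid",(out[0][1]+out[1][1])/2,"sep",np.linalg.norm(out[0][1]-out[1][1]).round(1),"yaw",(out[0][2]+out[1][2])/2)
    o=cv2.inRange(hsv,(3,150,60),(15,255,255)); n,l,st,c=cv2.connectedComponentsWithStats(o)
    for i in range(1,n):
        if st[i][4]>8: print(" orange",c[i].round(1),st[i][4],plane("wrist",c[i],z,s).round(1))
    return out
if __name__=="__main__":
    for f in sys.argv[1:]: meas(f)
E
python3 nudge.py '[0.05, 0, 0.0625, 0, 0, 0, 0.1, 0, 0.125, 0, 0, 0, 0.1, 0, 0.125, 0, 0, 0]' >/dev/null;python3 -c "
from h import *
snap('wrist','t2')"; python3 tw.py t1 t2
python3 -c "
import cv2;a=cv2.imread('pics/t2.png')[60:320,170:350];cv2.imwrite('pics/t2c.png',cv2.resize(a,None,fx=2.3,fy=2.3))"
```

```text
t1 [238.9 148.9] [238 133   3  31  59] w [ 592.3 -189.7   54. ] x 578.6 607.5 ang -0.014 depth 322.92267
t1 [272.1 149.3] [270 135   5  30  53] w [ 590.2 -221.5   54. ] x 576.0 603.8 ang -0.165 depth 322.54688
mid [ 591.2455625  -205.62679749   54.        ] sep 31.9 yaw -0.08929931
 orange [252.6 207.2] 18 [[ 532.6 -199.3   54. ]]
t2 [282.9 204.2] [280 187   7  36  81] w [ 591.7 -221.6   54. ] x 575.8 606.7 ang -0.158 depth 282.96823
t2 [244.6 201.4] [243 185   4  33  80] w [ 595.7 -189.7   54. ] x 581.8 610.1 ang -0.007 depth 282.2461
mid [ 593.69685809 -205.66632195   54.        ] sep 32.2 yaw -0.0823703
 orange [261.  267.7] 66 [[ 532.9 -200.5   54. ]]
```

View pics/t2c.png

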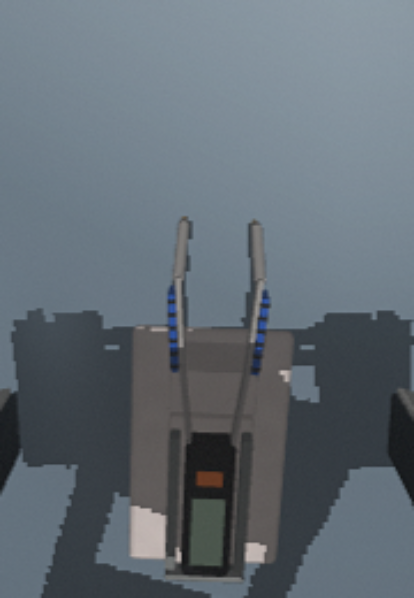

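```bash
python3 - <<'E'
from h import *
for f,uvs in (("t1",[(239,149),(272,149)]),("t2",[(283,204),(245,201)])):
    s,p,d=load(f)
    for u,v in uvs:
        D=d[v-8:v+9,u-3:u+4];print(f,rgb("wrist",[u,v],np.array([D[D>0].min()]),s).round(1))
E
python3 go.py 592 -205.6 29 -0.088
```

```text
t1 [[ 592.7 -190.    56.7]]
t1 [[ 590.9 -221.4   56.2]]
t2 [[ 592.6 -221.7   55.8]]
t2 [[ 597.1 -190.2   56.9]]
shift [ -6.7   4.3 115.8] rot [-0.001  0.002  0.04 ] t 4.0 gap 93.7
```

Converted, 115 mm / 400 = 0.2875, 108 mm / 400 = 0.27, 0.04 rad / 6.2832 = 0.0064.

```bash
python3 nudge.py '[-0.0175, 0.01, 0.075, 0, 0, 0.0064, -0.0175, 0.01, 0.15, 0, 0, 0.0064, -0.0175, 0.01, 0.225, 0, 0, 0.0064, -0.0175, 0.01, 0.27, 0, 0, 0.0064, -0.0175, 0.01, 0.2875, 0, 0, 0.0064]' 60; python3 nudge.py '[0, 0, 0, 0, 0, 0, 0, 0, 0, 0, 0, 0, 0, 0, 0, 0, 0, 0]' 40; python3 go.py 592 -205.6 29 -0.088
```

```text
clock: 4.5
eef_pos: [591.7, -206.0, 30.7]
eef_rot: [-3.141, 0.001, -0.089]
wrist_force: [-0.3, -0.1, 0.6]
finger_gap: 60.5
finger_force: 0.0
clock: 4.8
eef_pos: [592.9, -206.6, 32.1]
eef_rot: [3.141, -0.002, -0.089]
wrist_force: [-0.6, -0.6, 0.5]
finger_gap: 41.1
finger_force: 0.0
shift [-1.  -0.9  3.1] rot [ 0.001 -0.002 -0.001] t 4.8 gap 41.1
```

Converted, 2.5 mm / 400 = 0.0063, -0.5 mm / 400 = -0.0013.

```bash
python3 nudge.py '[0, -0.0013, 0.0063, 0, 0, 0, 0, -0.0013, 0.0063, 0, 0, 0, 0, -0.0013, 0.0063, 0, 0, 0]' 34 20; python3 nudge.py '[0, 0, 0, 0, 0, 0, 0, 0, 0, 0, 0, 0, 0, 0, 0, 0, 0, 0]' 29 20;python3 nudge.py '[0, 0, 0, 0, 0, 0, 0, 0, 0, 0, 0, 0, 0, 0, 0, 0, 0, 0, 0, 0, 0, 0, 0, 0]' 24.5 20
```

```text
clock: 5.1
eef_pos: [592.5, -206.0, 28.2]
eef_rot: [3.141, -0.001, -0.089]
wrist_force: [0.8, 0.2, 2.8]
finger_gap: 34.0
finger_force: 4.6
clock: 5.4
eef_pos: [592.4, -206.0, 28.0]
eef_rot: [3.142, -0.0, -0.089]
wrist_force: [1.2, 0.5, 2.2]
finger_gap: 29.3
finger_force: 7.0
clock: 5.8
eef_pos: [592.3, -205.9, 27.9]
eef_rot: [3.142, -0.0, -0.089]
wrist_force: [-0.1, 0.4, 3.6]
finger_gap: 24.8
finger_force: 10.6
```

Converted, -80 mm / 400 = -0.2, -60 mm / 400 = -0.15.

```bash
python3 nudge.py '[0, 0, -0.025, 0, 0, 0, 0, 0, -0.0625, 0, 0, 0, 0, 0, -0.1, 0, 0, 0, 0, 0, -0.15, 0, 0, 0, 0, 0, -0.2, 0, 0, 0]'; python3 nudge.py '[0, 0, 0, 0, 0, 0, 0, 0, 0, 0, 0, 0, 0, 0, 0, 0, 0, 0]';python3 -c "
from h import *
s,p,d=snap('wrist','l1')
cv2.imwrite('pics/l1c.png',cv2.resize(p[150:384,150:370,::-1],None,fx=2.5,fy=2.5))
snap('scene','l1s')
cv2.imwrite('pics/l1sc.png',cv2.resize(cv2.imread('pics/l1s.png')[60:220,90:260],None,fx=3,fy=3))
"; python3 go.py 430 227 110 0.287
```

```text
clock: 6.3
eef_pos: [592.4, -205.9, 109.9]
eef_rot: [3.141, -0.001, -0.089]
wrist_force: [0.5, -0.5, -0.3]
finger_gap: 24.8
finger_force: 9.9
clock: 6.6
eef_pos: [591.8, -205.7, 106.9]
eef_rot: [-3.141, 0.001, -0.089]
wrist_force: [-0.4, 0.8, -1.3]
finger_gap: 24.7
finger_force: 9.9
shift [-199.8 -416.6   -2.6] rot [-0.001  0.001 -0.376] t 6.7 gap 24.5
```

View pics/l1c.png

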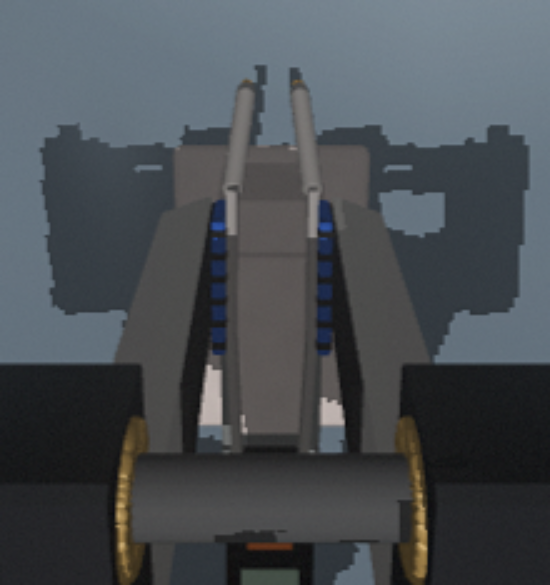

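View pics/l1sc.png

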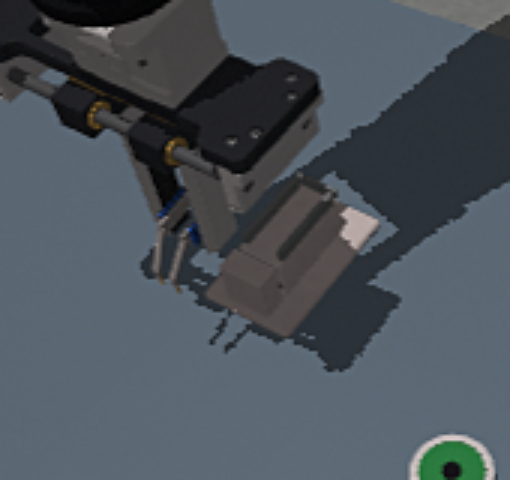

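The tweezers are held level, squeezed and clear of the dock. In the wrist picture the brass pins are near pixel (248,183) and (269,183). The scene view confirms the lift.

Converted, -208 mm / 400 = -0.52, -167 mm / 400 = -0.4175, -0.376 rad / 6.2832 = -0.0598.

```bash
python3 nudge.py '[-0.05, -0.1025, 0, 0, 0, -0.0119, -0.1, -0.2075, 0, 0, 0, -0.0239, -0.15, -0.3125, 0, 0, 0, -0.0358, -0.2, -0.4175, 0, 0, 0, -0.0477, -0.25, -0.52, 0, 0, 0, -0.0598]' >/dev/null; cat > tips.py <<'E'
import sys
from h import *
def arm_tool(f):
    s,p,d=load(f);hsv=cv2.cvtColor(p,cv2.COLOR_RGB2HSV)
    K=eyes.camera_info("wrist")["K"];M=eyes.camera_info("wrist")["mount"]
    m=cv2.inRange(hsv,(8,100,60),(25,255,255));m[230:]=0;m[:,:200]=0;m[:,320:]=0
    n,l,st,c=cv2.connectedComponentsWithStats(m)
    for i in range(1,n):
        v,u=np.nonzero(l==i)
        P=(np.c_[u,v,np.ones(len(u))]@np.linalg.inv(K).T*d[v,u][:,None])@M[:3,:3].T+M[:3,3]
        print(f,c[i].round(1),st[i],"tool med",np.median(P,0).round(1))
    # depth profile along things on both arms and head, in tool coords
    for v,u in [(187,248),(190,247),(200,245),(210,244),(220,243),(187,270),(190,270),(200,272),(210,274),(220,275),(375,258),(382,258)]:
        P=(np.array([u,v,1])@np.linalg.inv(K).T*d[v,u])@M[:3,:3].T+M[:3,3];print((u,v),P.round(1))
arm_tool(sys.argv[1])
E
python3 tips.py l1; python3 go.py 430 227 110 0.287
```

```text
l1 [249. 182.] [249 182   1   1   1] tool med [33.2 -5.5 13.1]
l1 [268.5 182. ] [268 182   2   1   2] tool med [32.8  6.  14.4]
(248, 187) [33.8 -5.7 -0.1]
(247, 190) [32.2 -6.3 -0.5]
(245, 200) [28.1 -7.2 -5.9]
(244, 210) [ 24.8  -7.5 -12.5]
(243, 220) [ 20.7  -7.9 -16.5]
(270, 187) [33.5  6.5  1. ]
(270, 190) [32.3  6.4 -0.7]
(272, 200) [28.2  7.4 -6.2]
(274, 210) [ 24.1   8.3 -10.8]
(275, 220) [ 20.5   8.6 -15.9]
(258, 375) [-67.8  -0.2 -27.9]
(258, 382) [-72.7  -0.3 -27.9]
shift [ -15.2 -229.2   -2.5] rot [-0.     0.001  0.003] t 7.2 gap 24.8
```

Converted, -230 mm / 400 = -0.575, -184 mm / 400 = -0.46.

```bash
python3 nudge.py '[-0.0075, -0.115, 0, 0, 0, 0, -0.015, -0.23, 0, 0, 0, 0, -0.0225, -0.345, 0, 0, 0, 0, -0.0275, -0.46, 0, 0, 0, 0, -0.0325, -0.575, 0, 0, 0, 0]' >/dev/null; python3 nudge.py '[0, 0, 0, 0, 0, 0, 0, 0, 0, 0, 0, 0, 0, 0, 0, 0, 0, 0]'; python3 -c "
from h import *
snap('wrist','p1')"; python3 lands.py p1; python3 go.py 432.6 229.8 48 0.287
```

```text
clock: 8.0
eef_pos: [433.9, 226.3, 107.6]
eef_rot: [3.141, 0.001, 0.286]
wrist_force: [-0.3, -0.8, -1.1]
finger_gap: 24.8
finger_force: 9.9
p1 [246.5 157.9] [  8  15 119] [[462.8 244.8  17.5]] 272.323
p1 [261.5 157.9] [  8  15 119] [[466.2 233.2  17.5]] 271.9142
p1 [475.6 288.7] [  49   63 1479] [[405.4  11.1  17.5]] 326.21512
p1 [198.8 355.3] [  6  47 153] [[261.5 236.5  17.5]] 75.81073
p1 [317.1 343.3] [ 5 26 75] [[307.6 130.2  17.5]] 75.65191
p1 [318.7 364.7] [ 4  7 19] [[283.9 120.2  17.5]] 75.427444
p1 [317.8 374.4] [ 6 14 47] [[272.3 117.1  17.5]] 75.96635
shift [-0.3 -4.  59.6] rot [ 0.     0.    -0.002] t 8.05 gap 25.0
```

Converted, 60 mm / 400 = 0.15, 55 mm / 400 = 0.1375.

```bash
python3 nudge.py '[0, -0.01, 0, 0, 0, 0, 0, -0.01, 0.05, 0, 0, 0, 0, -0.01, 0.1, 0, 0, 0, 0, -0.01, 0.1375, 0, 0, 0, 0, -0.01, 0.15, 0, 0, 0]' >/dev/null; python3 nudge.py '[0, 0, 0, 0, 0, 0, 0, 0, 0, 0, 0, 0, 0, 0, 0, 0, 0, 0]'; python3 -c "
from h import *
s,p,d=snap('wrist','p2');cv2.imwrite('pics/p2c.png',cv2.resize(p[140:230,190:320,::-1],None,fx=6,fy=6))"; python3 lands.py p2;python3 tips.py p2|head -4; python3 go.py 432.6 229.8 29.4 0.287
```

```text
clock: 8.85
eef_pos: [433.0, 231.0, 48.7]
eef_rot: [-3.141, -0.001, 0.287]
wrist_force: [-0.1, 0.3, -0.2]
finger_gap: 24.4
finger_force: 9.9
p2 [251.7 175.2] [ 10  19 173] [[463.4 244.5  17.5]] 216.89055
p2 [269.7 174.9] [ 10  18 166] [[466.9 233.5  17.5]] 215.11446
p2 [509.  326.3] [ 7 11 40] [[406.8  30.1  17.5]] 260.8374
p2 [198.6 352. ] [  7  34 120] [[319.3 245.   17.5]] 76.10811
p2 [317.9 356.6] [ 5 23 81] [[340.9 156.5  17.5]] 74.25022
p2 [317.3 376.8] [ 6 16 55] [[322.6 150.6  17.5]] 75.578926
p2 [251.6 175.2] [247 167  10  19 174] tool med [32.9 -4.1 31.7]
p2 [269.7 174.9] [265 167  10  18 167] tool med [33.1  7.4 31.7]
p2 [204.4 192.6] [204 190   2   6  10] tool med [ 21.1 -35.6  32.3]
p2 [217.4 202.3] [216 200   3   6  13] tool med [ 14.2 -27.3  32.2]
shift [-0.7  1.1 19.2] rot [-0.    -0.001 -0.   ] t 8.9 gap 24.8
```

View pics/p2c.png

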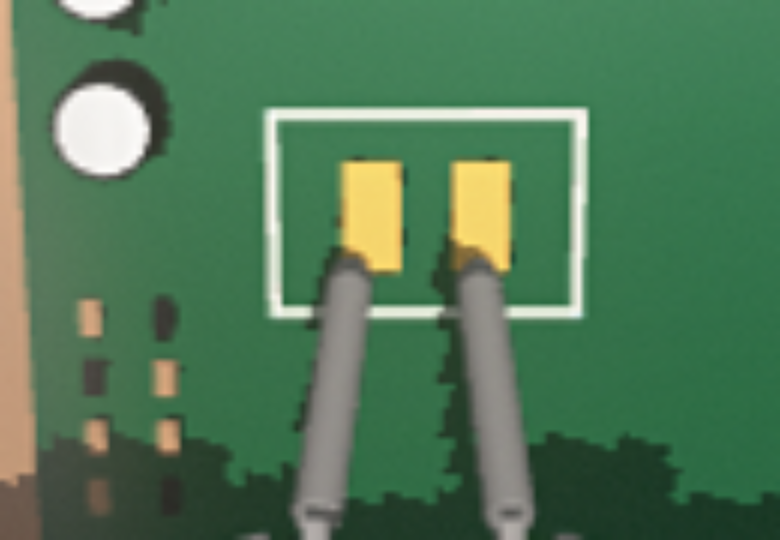

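The pins sit just above the lands. The lands' midpoint is about 1.4 mm further along tool +y, and the gap fits to within about 0.5 mm. I will trim that, descend close to the lands and check again.

Converted, 14 mm / 400 = 0.035, 1.4 mm / 400 = 0.0035.

```bash
python3 nudge.py '[0.0013, 0.0035, 0, 0, 0, 0, 0.0013, 0.0035, 0.0125, 0, 0, 0, 0.0013, 0.0035, 0.025, 0, 0, 0, 0.0013, 0.0035, 0.0325, 0, 0, 0, 0.0013, 0.0035, 0.035, 0, 0, 0]' 24.3 >/dev/null; python3 nudge.py '[0, 0, 0, 0, 0, 0, 0, 0, 0, 0, 0, 0, 0, 0, 0, 0, 0, 0]'; python3 - <<'E'
from h import *
Z=[]
for k in range(6):
    s,p,d=snap('wrist','p3');Z.append(s['eef_pos'])
print(np.mean(Z,0).round(2),np.std(Z,0).round(2))
cv2.imwrite('pics/p3c.png',cv2.resize(p[140:230,190:320,::-1],None,fx=6,fy=6))
E
python3 lands.py p3|head -3;python3 tips.py p3|head -5
```

```text
clock: 9.7
eef_pos: [433.5, 229.8, 34.0]
eef_rot: [3.142, -0.0, 0.287]
wrist_force: [-0.2, -0.2, -0.5]
finger_gap: 24.3
finger_force: 10.1
[433.5  229.76  33.97] [0.02 0.01 0.03]
p3 [249.  178.8] [ 11  20 139] [[464.8 244.8  17.5]] 202.34958
p3 [267.8 178.8] [ 11  19 140] [[468.  234.   17.5]] 201.82112
p3 [200.3 336.1] [ 7 19 66] [[346.7 246.3  17.5]] 76.97891
p3 [249.  178.7] [244 172  10  20 133] tool med [34.6 -5.6 17. ]
p3 [267.7 179.1] [263 172  11  20 147] tool med [34.   5.2 17. ]
p3 [212.1 209.9] [211 208   3   5  14] tool med [ 14.  -28.6  17.2]
(248, 187) [33.2 -5.8  2. ]
(247, 190) [32.2 -6.3 -0.6]
```

View pics/p3c.png

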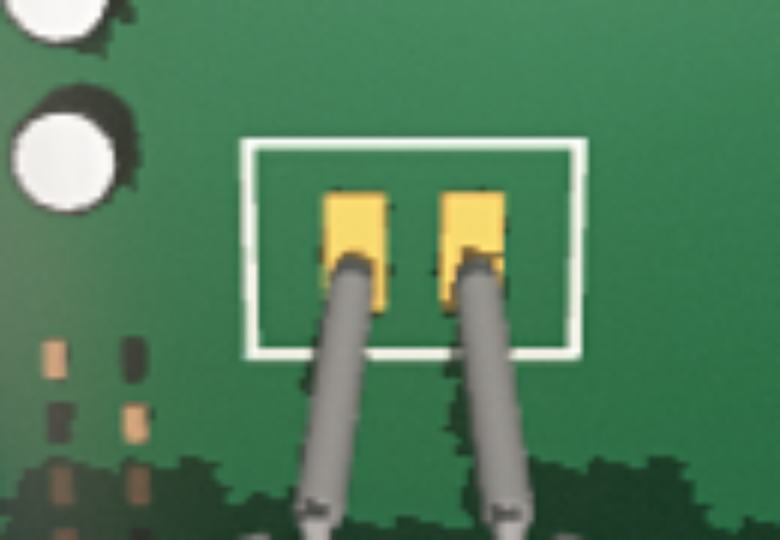

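Both pins are now centred across their lands and about 3 mm above them. I go down slowly for about 2 mm of pin travel.

Converted, 4.7 mm / 400 = 0.0118, 4 mm / 400 = 0.01.

```bash
python3 nudge.py '[0, 0, 0.0025, 0, 0, 0, 0, 0, 0.005, 0, 0, 0, 0, 0, 0.0075, 0, 0, 0, 0, 0, 0.01, 0, 0, 0, 0, 0, 0.0118, 0, 0, 0]' >/dev/null; python3 nudge.py '[0, 0, 0, 0, 0, 0, 0, 0, 0, 0, 0, 0, 0, 0, 0, 0, 0, 0, 0, 0, 0, 0, 0, 0, 0, 0, 0, 0, 0, 0]'; python3 - <<'E'
from h import *
Z=[];F=[]
for k in range(6):
    s,p,d=snap('wrist','p4');Z.append(s['eef_pos']);F.append(s['wrist_force'])
print(np.mean(Z,0).round(2),np.mean(F,0).round(2),np.std(F,0).round(2))
cv2.imwrite('pics/p4c.png',cv2.resize(p[140:230,190:320,::-1],None,fx=6,fy=6))
E
python3 lands.py p4|head -3;python3 tips.py p4
```

```text
clock: 11.0
eef_pos: [433.5, 229.8, 29.2]
eef_rot: [-3.142, -0.0, 0.287]
wrist_force: [-0.4, 0.0, -0.2]
finger_gap: 24.8
finger_force: 10.2
[433.48 229.74  29.19] [0.37 0.04 0.17] [0.55 0.46 0.36]
p4 [248.8 180.3] [ 12  20 131] [[465.  244.9  17.5]] 197.99454
p4 [267.8 180.3] [ 12  20 123] [[468.2 234.2  17.5]] 0.0
p4 [200.7 332.4] [ 5 14 43] [[353.7 246.9  17.5]] 78.93094
p4 [248.7 180.5] [243 174  11  21 132] tool med [34.8 -5.5 12.2]
p4 [267.7 180.3] [263 174  11  20 120] tool med [35.   5.  12.2]
p4 [247.5 187.7] [246 187   4   2   6] tool med [33.4 -6.  -0.4]
p4 [269.5 187.7] [268 187   4   2   6] tool med [33.5  6.1 -0.6]
p4 [273. 186.] [273 186   1   1   1] tool med [33.3  8.2  3.9]
p4 [211.  212.5] [210 210   3   6  18] tool med [ 14.5 -28.8  12.3]
(248, 187) [33.8 -5.7  0. ]
(247, 190) [32.6 -6.2 -1.8]
(245, 200) [28.7 -7.2 -7.5]
(244, 210) [ 24.6  -7.6 -11.9]
(243, 220) [ 20.9  -7.9 -16.9]
(270, 187) [33.7  6.4  0.4]
(270, 190) [32.6  6.4 -2. ]
(272, 200) [28.5  7.3 -7.1]
(274, 210) [ 24.5   8.2 -11.7]
(275, 220) [ 20.9   8.6 -17.1]
(258, 375) [-69.4  -0.3 -26.3]
(258, 382) [-73.8  -0.3 -26.9]
```

View pics/p4c.png

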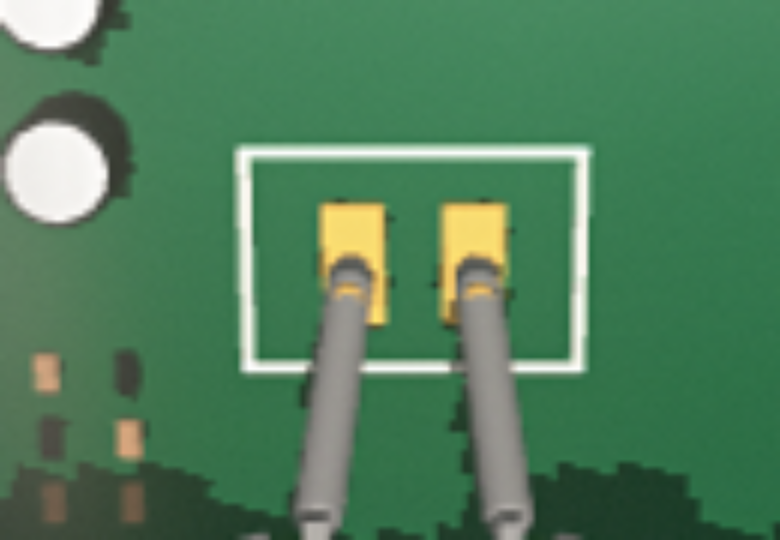

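Brass has come up through the top of both nose ends, at about (348,290) and (480,290) in the crop, and did not show before. Both pins have therefore slid in on their lands by about 2 mm. I hold for the reading and then hand in.

```bash
for i in 1 2 3 4 5; do python3 nudge.py '[0, 0, 0, 0, 0, 0, 0, 0, 0, 0, 0, 0, 0, 0, 0, 0, 0, 0, 0, 0, 0, 0, 0, 0, 0, 0, 0, 0, 0, 0]' | tr '\n' ' '; echo; done; python3 -c "
from cell import manip, eyes, sign_off
print(sign_off())"
```

```text
clock: 11.8 eef_pos: [433.4, 229.7, 29.1] eef_rot: [3.142, 0.0, 0.287] wrist_force: [0.4, -0.0, 0.1] finger_gap: 24.8 finger_force: 10.2 
clock: 12.3 eef_pos: [433.5, 229.7, 29.2] eef_rot: [3.142, -0.0, 0.287] wrist_force: [0.6, -0.4, 0.6] finger_gap: 24.5 finger_force: 10.2 
clock: 12.8 eef_pos: [433.4, 229.7, 29.1] eef_rot: [3.142, 0.0, 0.287] wrist_force: [0.6, -0.4, 0.4] finger_gap: 24.6 finger_force: 10.2 
clock: 13.3 eef_pos: [433.4, 229.7, 29.1] eef_rot: [3.142, 0.0, 0.287] wrist_force: [0.2, 0.3, 0.2] finger_gap: 24.8 finger_force: 10.2 
clock: 13.8 eef_pos: [433.4, 229.7, 29.2] eef_rot: [-3.142, -0.0, 0.287] wrist_force: [0.9, 0.3, 0.7] finger_gap: 24.4 finger_force: 10.2 
the job is handed in; nothing more can be done
None
```

I handed the job in at about 13.8 s with the squeezed tweezers still held and each spring pin pressed about 2 mm in on its own land. They were held still for over 2.5 s, and the hand-in returned no verdict.

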